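# Line up the bench supplies by height on the rack

### The job

Take the four bench supplies standing on the dark mat (yellow nozzle bottle, teal wax stick with white cap, blue tub, small whitish clear tub) and stand them upright on the rack's four rubber pads, one in the middle of each pad, in order of height: the tallest on the pad next to the tall wooden end panel, then lower and lower towards the other end. Do not disturb the circuit board lying beside the work.

Things in the scene. Friction and masses are not known exactly. Their poses are not given: they have to be found in the camera images.
- oil_bottle_mid (a point): yellow bottle with a thin nozzle, the tallest of the four: 98 mm tall; round body 32 mm across up to 56 mm height, then a 22 mm neck to 72 mm, then a 12 mm nozzle with a thin strap. The point lies on the body's axis, 49 mm above the underside. It stands upright and loose on the thin dark mat (2.6 mm thick) in front of the rack; z is its own upward axis.
- wax_stick_mid (a point): teal cylinder with a white cap, second tallest: 70 mm tall, 24 mm across. The point lies on the axis, 35 mm above the underside. It stands upright and loose on the thin dark mat (2.6 mm thick) in front of the rack; z is its own upward axis.
- flux_tub_mid (a point): blue round tub with a lighter blue screw lid, third in height: 48 mm tall, 46 mm across, the lid (upper 18 mm) 49 mm. The point lies on the axis, 24 mm above the underside. It stands upright and loose on the thin dark mat (2.6 mm thick) in front of the rack; z is its own upward axis.
- small_tub_mid (a point): small clear round tub, looking whitish, closed, the lowest: 34 mm tall, 44 mm across the rim (upper 10 mm), narrowing to about 34 mm at the foot. The point lies on the axis, 17 mm above the underside. It stands upright and loose on the thin dark mat (2.6 mm thick) in front of the rack; z is its own upward axis.
- pad_1: round dark rubber pad on the wooden rack board, leftmost of four alike, as seen by the robot; fixed. 58 mm across, 4 mm thick; the origin is the centre of its underside, so the surface to stand things on is 4 mm above it (16 mm above the desk). The pads stand 80 mm apart in a straight row; their y axis runs along the row to the left, x across the row, away from the robot. The board (86 x 400 mm, 12 mm thick, no rim) is turned up to 0.2 rad.
- pad_2: round dark rubber pad on the wooden rack board, second from the left of four alike, as seen by the robot; fixed. 58 mm across, 4 mm thick; the origin is the centre of its underside, so the surface to stand things on is 4 mm above it (16 mm above the desk). The pads stand 80 mm apart in a straight row; their y axis runs along the row to the left, x across the row, away from the robot. The board (86 x 400 mm, 12 mm thick, no rim) is turned up to 0.2 rad.
- pad_3: round dark rubber pad on the wooden rack board, third from the left of four alike, as seen by the robot; fixed. 58 mm across, 4 mm thick; the origin is the centre of its underside, so the surface to stand things on is 4 mm above it (16 mm above the desk). The pads stand 80 mm apart in a straight row; their y axis runs along the row to the left, x across the row, away from the robot. The board (86 x 400 mm, 12 mm thick, no rim) is turned up to 0.2 rad.
- pad_4: round dark rubber pad on the wooden rack board, rightmost of four alike, as seen by the robot; fixed. 58 mm across, 4 mm thick; the origin is the centre of its underside, so the surface to stand things on is 4 mm above it (16 mm above the desk). The pads stand 80 mm apart in a straight row; their y axis runs along the row to the left, x across the row, away from the robot. The board (86 x 400 mm, 12 mm thick, no rim) is turned up to 0.2 rad.
- tall_end: tall wooden end panel with an arched top, 76 mm wide across the row, 14 mm thick along it, 93 mm high above the board; fixed at one end of the rack, left or right, 62 mm beyond the centre of the outermost pad there. Origin at the centre of its underside. The other end of the rack has only a low round stud, 26 mm across and 27 mm high, 62 mm beyond the last pad.
- circuit_board: loose green circuit board with parts on it, 63 x 77 x 15 mm, lying on the desk to the right of the work; bystander. Origin at the centre of its underside.
Things that resemble listed ones, but are neither listed nor needed, are in the scene too. What is shaped like the part that bears small_tub_mid but green is not meant.

How it is judged (in metres and radians):
At the end, for the whole second after the job is handed in: The four things stand upright (within 0.15 rad), at rest, on the rubber pads (height within 5 mm), each centred within 13 mm on its own pad, in the order bottle, wax stick, blue tub, clear tub counted from the pad next to the tall end panel (((horizontal distance between tall_end and pad_1 below 0.1 m and horizontal distance between oil_bottle_mid and pad_1 below 0.013 m and horizontal distance between wax_stick_mid and pad_2 below 0.013 m and horizontal distance between flux_tub_mid and pad_3 below 0.013 m and horizontal distance between small_tub_mid and pad_4 below 0.013 m) or (horizontal distance between tall_end and pad_4 below 0.1 m and horizontal distance between oil_bottle_mid and pad_4 below 0.013 m and horizontal distance between wax_stick_mid and pad_3 below 0.013 m and horizontal distance between flux_tub_mid and pad_2 below 0.013 m and horizontal distance between small_tub_mid and pad_1 below 0.013 m)) and height (world z) of oil_bottle_mid between 0.06 and 0.07 m and angle between each of oil_bottle_mid, wax_stick_mid, flux_tub_mid, small_tub_mid's own z axis and vertical below 0.15 rad and linear speed of each of oil_bottle, wax_stick, flux_tub, small_tub below 0.02 m/s and height (world z) of wax_stick_mid between 0.046 and 0.056 m and height (world z) of flux_tub_mid between 0.035 and 0.045 m and height (world z) of small_tub_mid between 0.028 and 0.038 m); the robot touches nothing.
It fails at once if the circuit board is moved by more than 10 mm (distance of circuit_board from where it was at the start of the episode above 0.01 m).
It also fails if it takes over 96 s, if anything falls off the work surface, if the arm or the gripper's body presses on something with over 40 N, if the wrist force passes 120 N, or if a joint passes its speed limit or range.

### The arm

A 6-joint arm with a two-finger parallel gripper is mounted at the origin on a cart in front of the work surface, level with it; the furniture and walls round the work are solid. World frame = base frame: x ahead of the robot, y to its left, z up, the work surface at z = 0. Lengths are in mm, angles in rad, forces in N, time in s.
With the tool pointing down it reaches from about 400 to 925 mm from the base axis. Payload 12.5 kg.
Tool frame: the origin (TCP) lies at the very end of the fingers, on their centre line; the grasp point (between the pads) lies env.grip_point_offset behind it (env.grip_point_offset is the distance from the TCP to the grasp point, in mm); y points along the fingers, z is the direction in which the jaws open and shut, and the axes are right-handed (so a half turn about y gives the same grasp; the last joint's range is limited). The gripper opens to 95 mm and grips with 3 to 60 N. Pads are 20 mm wide; open, the fingers measure 119 mm over their backs; the gripper's body (75 mm by 180 mm) begins 59 mm behind the grasp point.
Start: joints at [1.232, 0.491, 1.559, -0, 1.092, -0.106], TCP at [144.171, 608.162, 214.661] pointing down, gripper open.
Joint ranges: [-3.1, 3.1], [-0.84, 2.19], [0.05, 2.79], [-1.13, 4.28], [0.06, 2.93], [-2.69, 2.69]. Speed limits (rad/s): [2.22, 2.22, 2.79, 3.14, 3.14, 3.14].

### API

Orientations are given as [roll, pitch, yaw] about the fixed x, y, z axes, in that order (R = Rz(yaw) Ry(pitch) Rx(roll)).
In Python, from cell import readout, read_camera, env, nets gives the robot as it stands.
- The arm moves only by the tool apply_moves, never from a script. Its argument "increments" is a list of rows, each a list of 3 entries, a list of its own where there are three numbers: the shift along the tool's x, y, z in cm, then the turn, a rotation vector about the tool's x, y, z in degrees, then the finger opening in cm, from 0 to 9.51. A call has exactly 5 rows; each row shifts and turns the pose as measured when the row begins, along the tool's axes as they then stand; what a row does not reach is not made up. A row lasts 1/8 s, in which the tool goes at most 62.5 mm and 10.7 degrees, less where a joint would pass 70% of its speed; a pose out of reach is approached as far as the arm can. A call with a gripper value outside its range is refused whole. The fingers move at their own pace and stop on an object; the grip force is fixed at half the most. Time passes only in rows, so rows that do not move let the fingers close, or fill a call up. It gives the time, the measured TCP pose, the force and the opening at its end, in the units of the state.
- readout.state(): the state, without advancing time (a new reading comes with each control period).
- read_camera(name): name is "side" or "top"; returns a dict with "img" (400x640x3 uint8, red, green, blue), "vfov" (degrees; the focal length in pixels is half the picture's height over the tangent of half this angle, whatever the lens; pixels are square), "cx", "cy" (the principal point, pixels), "distortion" ([k1, k2, p1, p2, k3] as OpenCV has them; the pictures are not rectified), "rvec" (rotation vector, rad) and "tvec" (3), from world to camera coordinates, as OpenCV has them. Camera axes: x right, y down, z forward; pixel columns grow to the right and rows downward; lengths in mm; the calibration is good to about 2 mm. A picture is of the moment at which its call begins. There is no depth.
- env.job_done(): hands the job in, once; it reports no verdict.
Trained networks look in a picture, given as the dict that the camera call returned (one of the last four; its "shot" number tells which), for a name from the list of things; names that differ only in an ending like _2 or _b are one class to them, and where a whole thing is asked for, a point or a joint stands for the part that bears it (a point fixed in the world has none). Each returns a list of dicts, best first, with "confidence" (0 to 1); they miss things now and then, are a little off and sometimes report something else, mostly with a low value. They report only what shows in the picture. A call takes as long as a camera call. They do not tell look-alikes from the thing itself.
- nets.look_for(picture, thing): "point" ([x, y, z] in mm, in the coordinates of the camera as it stood for that picture, good to about 4 mm: the middle of the surface that is visible of it).
- nets.mark_of(picture, thing): "point" ([x, y, z] in mm, in the coordinates of the camera as it stood for that picture, good to about 4 mm: a listed point, or the origin of a listed thing).
The state is a dict: "t": time; "joints": joint angles; "qvel": joint speeds; "tau": joint torques, N m; "eef_pos": TCP position; "tcp_rot": TCP orientation; "ft_force": force on the tool from outside, world axes, zero at the start; "moment": the same for the moment, N m; "opening": opening from 0.0 (shut) to 1.0 (fully open).
Only numpy, scipy, OpenCV 4.12 (cv2) and the standard library are available. Lean on these libraries where they do the work, as an engineer would, in place of code of your own. Each camera call takes 0.05 s, during which the arm holds its last target. There are 200 camera calls.

## Working session

There is one attempt and no reset: what is moved stays moved. The work goes in short steps, Python scripts to look and compute and a tool call to move; the robot and the scene stay as the last step left them, time stands still between calls to the robot, and variables do not carry over. Pictures are saved under pics/ and viewed, about 12 in all and at most 16, crops included, and the job is handed in when it is done.

Besides the shell and the picture viewer there is one more tool, called by a JSON object that holds its "name" and its "arguments", one argument or row to a line. apply_moves: Moves the arm, as the interface text tells. Its arguments: {"type":"object","properties":{"increments":{"type":"array"}},"required":["increments"]}

```bash
mkdir -p pics; cat > h.py <<'E'
import numpy as np, cv2
from cell import readout, read_camera, env, nets
from scipy.spatial.transform import Rotation as R
def w(p,pt):
    M=cv2.Rodrigues(np.array(p['rvec'],float))[0]
    return M.T@(np.array(pt,float)-np.array(p['tvec'],float).ravel())
def save(p,n): cv2.imwrite('pics/'+n,cv2.cvtColor(p['img'],cv2.COLOR_RGB2BGR))
names=['oil_bottle_mid','wax_stick_mid','flux_tub_mid','small_tub_mid','pad_1','tall_end','circuit_board']
E
python3 - <<'E'
from h import *
s=readout.state();print(s, env.grip_point_offset, R.from_euler('xyz',s['tcp_rot']).as_matrix().round(3))
for c in ['top','side']:
    p=read_camera(c);save(p,c+'0.png')
    for n in names:
        print(c,n,[(w(p,d['point']).round(0).tolist(),round(d['confidence'],2)) for d in nets.mark_of(p,n)[:6]])
E
```

```text
{'t': 0.0, 'joints': array([ 1.23234381e+00,  4.91562770e-01,  1.55948686e+00,  1.27401803e-06,
        1.09165665e+00, -1.05603976e-01]), 'qvel': array([ 2.11534539e-04,  3.42552438e-04, -6.38568573e-06,  8.10206405e-04,
       -8.62732963e-04,  1.26897220e-03]), 'tau': array([ 2.21219663e-03, -6.12657237e+01, -2.58178747e+01,  6.93490938e-02,
        4.82651393e-02, -7.88799434e-05]), 'eef_pos': array([144.11508437, 607.89995799, 214.04686164]), 'tcp_rot': array([-1.57190364e+00,  1.18509017e-04, -2.32849198e-01]), 'ft_force': array([-0.01515692,  0.87864324,  0.9415885 ]), 'moment': array([-0.01267051, -0.02240615, -0.00020175]), 'opening': 0.9960708150952837} 18.8 [[ 0.973 -0.     0.231]
 [-0.231 -0.001  0.973]
 [-0.    -1.    -0.001]]
top oil_bottle_mid [([433.0, -66.0, 52.0], 0.6)]
top wax_stick_mid [([444.0, -202.0, 35.0], 0.64)]
top flux_tub_mid [([433.0, 57.0, 25.0], 0.73)]
top small_tub_mid [([434.0, 210.0, 19.0], 0.68), ([363.0, 298.0, 18.0], 0.56), ([442.0, 321.0, 17.0], 0.45)]
top pad_1 [([632.0, -4.0, 10.0], 0.84), ([620.0, -85.0, 12.0], 0.73), ([611.0, -168.0, 11.0], 0.73), ([636.0, 72.0, 11.0], 0.7)]
top tall_end [([645.0, 136.0, 13.0], 0.6), ([619.0, -84.0, 13.0], 0.18)]
top circuit_board [([427.0, -390.0, -3.0], 0.88)]
side oil_bottle_mid [([441.0, -66.0, 56.0], 0.68)]
side wax_stick_mid [([442.0, -200.0, 39.0], 0.71)]
side flux_tub_mid [([430.0, 60.0, 31.0], 0.83), ([442.0, -203.0, 41.0], 0.39)]
side small_tub_mid [([438.0, 212.0, 23.0], 0.72), ([364.0, 301.0, 23.0], 0.63), ([438.0, 321.0, 18.0], 0.54), ([612.0, -166.0, 12.0], 0.32)]
side pad_1 [([616.0, -78.0, 14.0], 0.75), ([626.0, -4.0, 15.0], 0.74), ([635.0, 80.0, 14.0], 0.49), ([609.0, -163.0, 13.0], 0.47)]
side tall_end [([642.0, 139.0, 21.0], 0.66)]
side circuit_board [([428.0, -380.0, -4.0], 0.56), ([617.0, -80.0, 16.0], 0.19)]
```

View pics/top0.png

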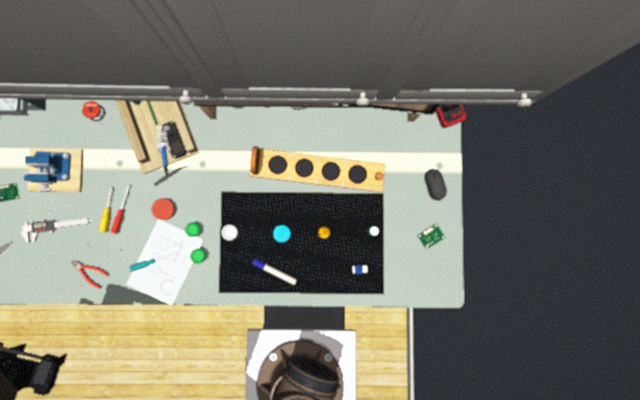

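View pics/side0.png

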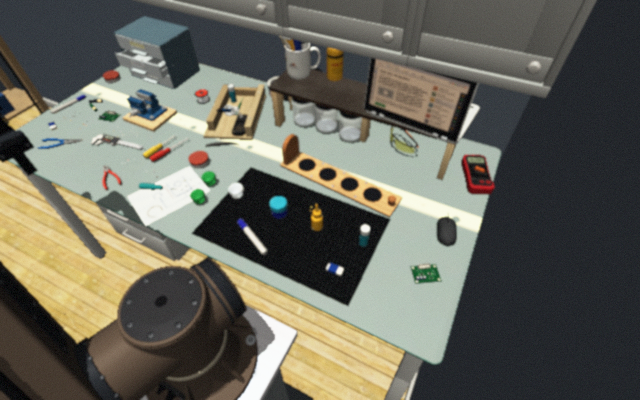

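Tall panel is on the left, at (258,158) in the top picture, so the order from pad_1 is bottle, wax stick, blue tub, clear tub. The items are at top pixels (324,233), (374,231), (282,233) and (230,233). I'll refine these with colour blobs.

```bash
cat >> h.py <<'E'
def ray(p,uv,z):
    f=p['img'].shape[0]/2/np.tan(np.radians(p['vfov'])/2)
    K=np.array([[f,0,p['cx']],[0,f,p['cy']],[0,0,1]])
    u=cv2.undistortPoints(np.array([[uv]],float),K,np.array(p['distortion'],float)).ravel()
    M=cv2.Rodrigues(np.array(p['rvec'],float))[0]; c=-M.T@np.array(p['tvec'],float).ravel()
    d=M.T@np.array([u[0],u[1],1.]); return c+d*(z-c[2])/d[2]
def pix(p,X):
    f=p['img'].shape[0]/2/np.tan(np.radians(p['vfov'])/2)
    K=np.array([[f,0,p['cx']],[0,f,p['cy']],[0,0,1]])
    return cv2.projectPoints(np.array([X],float),np.array(p['rvec'],float),np.array(p['tvec'],float),K,np.array(p['distortion'],float))[0].ravel()
def blob(p,X,fn,r=14):
    u,v=pix(p,X).round().astype(int); im=p['img'][v-r:v+r+1,u-r:u+r+1].astype(int)
    m=fn(im); n,l,s,c=cv2.connectedComponentsWithStats(m.astype(np.uint8))
    k=1+np.argmax(s[1:,4]); return c[k]+[u-r,v-r], s[k].tolist()
E
python3 - <<'E'
from h import *
pads=[(636,76,16),(629,-4,16),(618,-82,16),(610,-165,16)]
p=read_camera('top');q=read_camera('side')
for c,n in((p,'top'),(q,'side')):
  P=[]
  for X in pads:
    uv,s=blob(c,X,lambda i:i.sum(2)<180,11); P.append(ray(c,uv,16)); print(n,'pad',uv.round(1),s,P[-1].round(1))
for X,h,nm in(((437,-66),75,'bottle'),((443,-201),72,'wax'),((432,58),50,'flux'),((436,211),36,'small')):
    uv,s=blob(p,(*X,h),lambda i:i.sum(2)>200,14); print(nm,uv.round(1),s,ray(p,uv,h).round(1))
print('campos',w(p,[0,0,0]),w(q,[0,0,0]))
E
```

```text
top pad [277.5 161. ] [4, 3, 16, 12, 41] [647.6  74.2  16. ]
top pad [302.6 162.9] [3, 4, 15, 8, 31] [642.6  -0.9  16. ]
top pad [330.6 170.3] [4, 3, 16, 16, 87] [621.2 -84.5  16. ]
top pad [357.3 173.6] [3, 3, 16, 17, 147] [ 611.9 -164.1   16. ]
side pad [306.6 164.4] [4, 6, 15, 10, 122] [636.1  76.7  16. ]
side pad [327.2 173.9] [3, 6, 15, 11, 133] [627.1  -2.5  16. ]
side pad [349.  183.8] [4, 5, 16, 12, 145] [618.5 -82.1  16. ]
side pad [372.  194.1] [2, 5, 17, 13, 162] [ 609.9 -161.6   16. ]
bottle [323.5 232.4] [7, 9, 13, 12, 125] [436.6 -62.8  75. ]
wax [385. 231.] [24, 0, 5, 29, 145] [ 442.4 -235.7   72. ]
flux [281.3 233.3] [6, 5, 18, 18, 272] [432.7  57.2  50. ]
small [224.2 231.9] [0, 0, 24, 29, 435] [435.4 223.4  36. ]
campos [ 440.66309195  -23.28078107 1270.34366737] [-129.94531295 -372.31759737  871.15375528]
```

```bash
python3 - <<'E'
import cv2
a=cv2.imread('pics/top0.png')[140:300,215:390];cv2.imwrite('pics/c1.png',cv2.resize(a,None,fx=4,fy=4,interpolation=cv2.INTER_CUBIC)[:600])
E
```

```text
(no output)
```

View pics/c1.png

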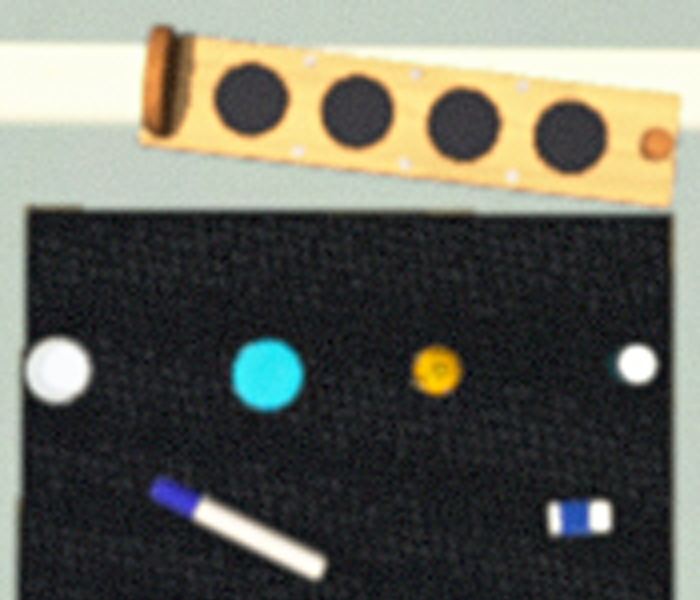

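Crop shows the pads at (252,99), (357,111), (464,124), (570,137) and the tops at (59,371) small tub, (268,375) flux tub, (437,370) bottle, (636,364) wax stick. A closed marker and an eraser lie clear in front.

```bash
python3 - <<'E'
from h import *
p=read_camera('top')
g=lambda u,v:((u+.5)/4-.5+215,(v+.5)/4-.5+140)
P=np.array([ray(p,g(*a),16)[:2] for a in((252,99),(357,111),(464,124),(570,137))])
print(P.round(1))
S=np.array([(636.1,76.7),(627.1,-2.5),(618.5,-82.1),(609.9,-161.6)])
A=(P+S)/2; d=A[0]-A[3]; a=np.arctan2(-d[0],d[1]); y=np.array([-np.sin(a),np.cos(a)]);c=A.mean(0)
print('yaw',a,np.linalg.norm(d)/3,[(c+k*y).round(1).tolist() for k in(120,40,-40,-120)])
for n,a,h in(('small',(59,371),36),('flux',(268,375),50.6),('bottle',(437,370),58.6),('wax',(636,364),72.6)): print(n,ray(p,g(*a),h).round(1))
E
```

```text
[[ 637.3   73.5]
 [ 629.1   -4.8]
 [ 620.1  -84.6]
 [ 611.1 -163.5]]
yaw -0.10981794325147486 79.70112658333657 [[636.8, 75.7], [628.0, -3.8], [619.3, -83.4], [610.5, -162.9]]
small [434.1 208.5  36. ]
flux [432.6  56.3  50.6]
bottle [437.4 -64.4  58.6]
wax [ 443.1 -203.7   72.6]
```

{"name": "apply_moves", "arguments": {
  "increments": [
    [[2,0,-5],[0,10,0],9.5],
    [[3,0,-4.5],[0,10,0],9.5],
    [[4,0,-4],[0,10,0],9.5],
    [[4.5,0,-3],[0,10,0],9.5],
    [[5,0,-2],[0,10,0],9.5]
  ]
}}

```text
t: 1.58
eef_pos: [197.0, 335.9, 213.6]
tcp_rot: [-1.569, 0.001, -1.128]
ft_force: [1.2, 0.3, -0.1]
opening: 1.001
```

```bash
cat > plan.py <<'E'
import sys; from h import *
# plan.py x,y,z[,nrows] ... : tool-frame shifts (cm) and turns (deg) per row toward waypoints; keeps tool down, yaw -1.681
s=readout.state(); p=np.array(s['eef_pos']); r=R.from_euler('xyz',s['tcp_rot'])
goal=R.from_euler('xyz',[-np.pi/2,0,-1.681])
print(p.round(1),np.round(s['tcp_rot'],3),np.round(s['ft_force'],1),round(s['opening']*95.1,1))
for a in sys.argv[1:]:
    v=[float(t) for t in a.split(',')]; t=np.array(v[:3]); e=np.degrees((r.inv()*goal).as_rotvec())
    n=int(v[3]) if len(v)>3 else max(1,int(np.ceil(max(np.linalg.norm(t-p)/50,np.linalg.norm(e)/10))))
    d=(t-p)/n
    for k in range(n):
        print([(r.inv().apply(d)/10).round(2).tolist(),(e/n).round(1).tolist()]); r=r*R.from_rotvec(np.radians(e/n))
    p=t; r=goal
E
python3 plan.py 434,208.5,90
```

```text
[197.  335.9 213.6] [-1.569e+00  1.000e-03 -1.128e+00] [ 1.2  0.3 -0.1] 95.2
[[3.61, 2.06, 2.66], [-0.0, 5.3, -0.0]]
[[3.35, 2.06, 2.98], [-0.0, 5.3, -0.0]]
[[3.06, 2.06, 3.27], [-0.0, 5.3, -0.0]]
[[2.75, 2.06, 3.54], [-0.0, 5.3, -0.0]]
[[2.41, 2.06, 3.78], [-0.0, 5.3, -0.0]]
[[2.05, 2.06, 3.99], [-0.0, 5.3, -0.0]]
```

{"name": "apply_moves", "arguments": {
  "increments": [
    [[3.6,2.0,2.7],[0,5.3,0],9.5],
    [[3.4,2.0,3.0],[0,5.3,0],9.5],
    [[3.1,2.0,3.3],[0,5.3,0],9.5],
    [[2.8,2.0,3.5],[0,5.3,0],9.5],
    [[2.4,2.0,3.8],[0,5.3,0],9.5]
  ]
}}

```text
t: 2.2
eef_pos: [400.3, 222.7, 114.3]
tcp_rot: [-1.563, 0.007, -1.607]
ft_force: [-0.3, 0.7, -0.2]
opening: 0.999
```

```bash
python3 plan.py 434,208.5,55 434,208.5,13
```

```text
[400.3 222.7 114.3] [-1.563  0.007 -1.607] [-0.3  0.7 -0.2] 95.0
[[0.67, 2.97, 1.69], [-0.2, 2.1, -0.2]]
[[0.6, 2.97, 1.72], [-0.2, 2.1, -0.2]]
[[0.0, 4.2, -0.0], [0.0, 0.0, 0.0]]
```

{"name": "apply_moves", "arguments": {
  "increments": [
    [[0.7,2.0,1.7],[-0.2,2.1,-0.2],9.5],
    [[0.6,1.8,1.7],[-0.2,2.1,-0.2],9.5],
    [[0,0,0],[0,0,0],9.5],
    [[0,2.0,0],[0,0,0],9.5],
    [[0,0,0],[0,0,0],9.5]
  ]
}}

```text
t: 2.82
eef_pos: [436.5, 206.1, 55.1]
tcp_rot: [-1.57, 0.0, -1.686]
ft_force: [-0.6, -0.3, 0.2]
opening: 0.998
```

```bash
python3 plan.py 434,208.5,14
```

```text
[436.5 206.1  55.1] [-1.57   0.    -1.686] [-0.6 -0.3  0.2] 94.9
[[-0.21, 4.11, -0.28], [-0.0, -0.3, -0.0]]
```

{"name": "apply_moves", "arguments": {
  "increments": [
    [[-0.2,2.1,-0.3],[0,0,0],9.5],
    [[0,2.0,0],[0,0,0],9.5],
    [[0,0,0],[0,0,0],3.0],
    [[0,0,0],[0,0,0],3.0],
    [[0,0,0],[0,0,0],3.0]
  ]
}}

```text
t: 3.45
eef_pos: [434.3, 210.5, 19.2]
tcp_rot: [-1.564, 0.003, -1.682]
ft_force: [-0.2, -0.3, -0.1]
opening: 0.738
```

{"name": "apply_moves", "arguments": {
  "increments": [
    [[0,0,0],[0,0,0],3.0],
    [[0,0,0],[0,0,0],3.0],
    [[0,0,0],[0,0,0],3.0],
    [[0,-3,0],[0,0,0],3.0],
    [[0,-4,0],[0,0,0],3.0]
  ]
}}

```text
t: 4.08
eef_pos: [432.9, 210.0, 89.6]
tcp_rot: [-1.568, 0.001, -1.683]
ft_force: [-0.0, -0.4, 0.7]
opening: 0.443
```

```bash
python3 - <<'E'
from h import *
for c in('top','side'):
    p=read_camera(c);save(p,c+'1.png')
    print([(w(p,d['point']).round(0).tolist(),round(d['confidence'],2)) for d in nets.mark_of(p,'small_tub_mid')[:5]])
a=cv2.imread('pics/side1.png')[120:260,160:340];cv2.imwrite('pics/c2.png',cv2.resize(a,None,fx=4,fy=4,interpolation=cv2.INTER_CUBIC))
E
python3 plan.py 520,60,85 610.5,-162.9,85
```

```text
[]
[([365.0, 303.0, 21.0], 0.77), ([436.0, 212.0, 92.0], 0.67), ([440.0, 321.0, 19.0], 0.51)]
[433.5 210.2  89.6] [-1.565  0.003 -1.682] [-0.6 -0.5 -0.3] 42.2
[[3.49, 0.12, 2.57], [-0.1, -0.0, -0.0]]
[[3.49, 0.12, 2.56], [-0.1, -0.0, -0.0]]
[[3.49, 0.12, 2.56], [-0.1, -0.0, -0.0]]
[[3.49, 0.12, 2.56], [-0.1, -0.0, -0.0]]
[[4.23, 0.0, 2.29], [0.0, 0.0, 0.0]]
[[4.23, 0.0, 2.29], [0.0, 0.0, 0.0]]
[[4.23, 0.0, 2.29], [0.0, 0.0, 0.0]]
[[4.23, 0.0, 2.29], [0.0, 0.0, 0.0]]
[[4.23, 0.0, 2.29], [0.0, 0.0, 0.0]]
```

View pics/c2.png

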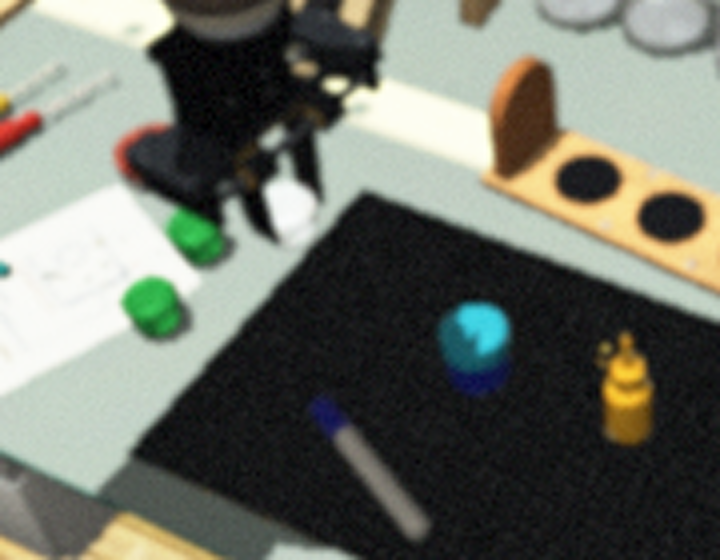

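Tub is held upright. Carrying it to pad_4.

{"name": "apply_moves", "arguments": {
  "increments": [
    [[4.0,0,2.5],[0,0,0],3.0],
    [[5,0,3],[0,0,0],3.0],
    [[5,0,3],[0,0,0],3.0],
    [[5,0,3],[0,0,0],3.0],
    [[5,0,3],[0,0,0],3.0]
  ]
}}

```text
t: 4.9
eef_pos: [551.2, -48.6, 82.9]
tcp_rot: [-1.574, 0.002, -1.676]
ft_force: [0.3, 1.8, -1.5]
opening: 0.443
```

```bash
python3 plan.py 610.5,-162.9,75
```

```text
[551.2 -48.6  82.9] [-1.574  0.002 -1.676] [ 0.3  1.8 -1.5] 42.1
[[3.58, 0.25, 2.36], [0.1, 0.1, -0.0]]
[[3.58, 0.25, 2.37], [0.1, 0.1, -0.0]]
[[3.57, 0.26, 2.38], [0.1, 0.1, -0.0]]
```

{"name": "apply_moves", "arguments": {
  "increments": [
    [[3.6,0.2,2.4],[0,0,0],3.0],
    [[3.5,0.2,2.4],[0,0,0],3.0],
    [[3,0.2,2],[0,0,0],3.0],
    [[0,0,0],[0,0,0],3.0],
    [[0,0,0],[0,0,0],3.0]
  ]
}}

```text
t: 5.52
eef_pos: [607.2, -163.1, 66.9]
tcp_rot: [-1.585, 0.005, -1.681]
ft_force: [-0.1, 0.9, -0.3]
opening: 0.444
```

```bash
python3 plan.py 610.5,-162.9,45 ; python3 - <<'E'
from h import *
for c in('top','side'):
    p=read_camera(c)
    print([(w(p,d['point']).round(0).tolist(),round(d['confidence'],2)) for d in nets.mark_of(p,'small_tub_mid')[:5]])
E
```

```text
[ 607.2 -163.1   66.9] [-1.585  0.005 -1.681] [-0.1  0.9 -0.3] 42.3
[[-0.04, 2.19, 0.36], [0.8, -0.0, -0.3]]
[([438.0, 318.0, 20.0], 0.6), ([363.0, 300.0, 20.0], 0.47)]
[([443.0, 318.0, 16.0], 0.5), ([612.0, -164.0, 67.0], 0.47), ([366.0, 303.0, 22.0], 0.45)]
```

{"name": "apply_moves", "arguments": {
  "increments": [
    [[0,1.5,0.3],[0.8,0,-0.3],3.0],
    [[0,1.0,0],[0,0,0],3.0],
    [[0,0,0],[0,0,0],3.0],
    [[0,0.5,0],[0,0,0],3.0],
    [[0,0,0],[0,0,0],3.0]
  ]
}}

```text
t: 6.35
eef_pos: [611.0, -161.2, 38.8]
tcp_rot: [-1.567, -0.001, -1.678]
ft_force: [-0.3, -0.2, 0.2]
opening: 0.445
```

```bash
python3 plan.py 610.5,-162.9,33.5
```

```text
[ 611.  -161.2   38.8] [-1.567e+00 -1.000e-03 -1.678e+00] [-0.3 -0.2  0.2] 42.3
[[0.17, 0.53, -0.03], [-0.2, 0.2, 0.1]]
```

{"name": "apply_moves", "arguments": {
  "increments": [
    [[0.1,0.3,0],[0,0,0],3.0],
    [[0,0.2,0],[0,0,0],3.0],
    [[0,0,0],[0,0,0],3.0],
    [[0,0,0],[0,0,0],3.0],
    [[0,0,0],[0,0,0],3.0]
  ]
}}

```text
t: 6.98
eef_pos: [611.2, -162.5, 34.0]
tcp_rot: [-1.566, -0.002, -1.678]
ft_force: [0.7, 0.1, 0.1]
opening: 0.445
```

{"name": "apply_moves", "arguments": {
  "increments": [
    [[0,0,0],[0,0,0],6.0],
    [[0,0,0],[0,0,0],7.0],
    [[0,0,0],[0,0,0],7.0],
    [[0,-2,0],[0,0,0],7.5],
    [[0,-5,0],[0,0,0],8.0]
  ]
}}

```text
t: 7.6
eef_pos: [609.3, -161.9, 102.1]
tcp_rot: [-1.573, 0.0, -1.678]
ft_force: [0.1, -0.4, 0.4]
opening: 0.825
```

```bash
python3 plan.py 500,-20,130 432.6,56.3,75; python3 - <<'E'
from h import *
for c in('top','side'):
    p=read_camera(c);save(p,c+'2.png')
    print([(w(p,d['point']).round(0).tolist(),round(d['confidence'],2)) for d in nets.mark_of(p,'small_tub_mid')[:5]])
E
```

```text
[ 609.3 -161.9  102.1] [-1.573  0.    -1.678] [ 0.1 -0.4  0.4] 78.4
[[-3.23, -0.69, -3.1], [0.0, 0.0, -0.0]]
[[-3.23, -0.69, -3.1], [0.0, 0.0, -0.0]]
[[-3.23, -0.69, -3.1], [0.0, 0.0, -0.0]]
[[-3.23, -0.69, -3.1], [0.0, 0.0, -0.0]]
[[-2.28, 1.83, -2.51], [0.0, 0.0, 0.0]]
[[-2.28, 1.83, -2.51], [0.0, 0.0, 0.0]]
[[-2.28, 1.83, -2.51], [0.0, 0.0, 0.0]]
[([441.0, 318.0, 16.0], 0.73), ([366.0, 295.0, 20.0], 0.63), ([429.0, -387.0, -3.0], 0.33)]
[([363.0, 303.0, 22.0], 0.68), ([614.0, -160.0, 35.0], 0.58), ([441.0, 322.0, 18.0], 0.54)]
```

{"name": "apply_moves", "arguments": {
  "increments": [
    [[-3.2,-1,-3],[0,0,0],9.5],
    [[-4,-1,-4],[0,0,0],9.5],
    [[-4.5,0,-3.5],[0,0,0],9.5],
    [[-4.5,1,-3],[0,0,0],9.5],
    [[-4,2,-3],[0,0,0],9.5]
  ]
}}

```text
t: 8.43
eef_pos: [463.0, 59.8, 88.3]
tcp_rot: [-1.572, -0.001, -1.683]
ft_force: [0.0, 0.5, -0.8]
opening: 1.0
```

```bash
python3 plan.py 432.6,56.3,70
```

```text
[463.   59.8  88.3] [-1.572e+00 -1.000e-03 -1.683e+00] [ 0.   0.5 -0.8] 95.1
[[0.69, 1.84, -2.98], [0.1, -0.1, 0.0]]
```

{"name": "apply_moves", "arguments": {
  "increments": [
    [[0.6,0,-3.0],[0,0,0],9.5],
    [[0,2.0,0],[0,0,0],9.5],
    [[0,0,0],[0,0,0],9.5],
    [[0,0,0],[0,0,0],9.5],
    [[0,0,0],[0,0,0],9.5]
  ]
}}

```text
t: 9.05
eef_pos: [427.3, 59.8, 64.9]
tcp_rot: [-1.581, -0.001, -1.678]
ft_force: [-0.2, -0.3, 0.1]
opening: 0.998
```

```bash
python3 plan.py 432.6,56.3,22
```

```text
[427.3  59.8  64.9] [-1.581e+00 -1.000e-03 -1.678e+00] [-0.2 -0.3  0.1] 94.9
[[0.29, 4.28, 0.61], [0.6, 0.1, 0.1]]
```

{"name": "apply_moves", "arguments": {
  "increments": [
    [[0.2,2.2,0.6],[0.6,0,0],9.5],
    [[0,2.0,0],[0,0,0],9.5],
    [[0,0,0],[0,0,0],9.5],
    [[0,0,0],[0,0,0],4.0],
    [[0,0,0],[0,0,0],4.0]
  ]
}}

```text
t: 9.68
eef_pos: [435.2, 56.6, 24.5]
tcp_rot: [-1.565, -0.001, -1.679]
ft_force: [-0.2, 0.9, -0.2]
opening: 0.841
```

{"name": "apply_moves", "arguments": {
  "increments": [
    [[0,0,0],[0,0,0],4.0],
    [[0,0,0],[0,0,0],4.0],
    [[0,0,0],[0,0,0],4.0],
    [[0,-4,0],[0,0,0],4.0],
    [[0,-4,0],[0,0,0],4.0]
  ]
}}

```text
t: 10.3
eef_pos: [433.7, 56.7, 105.1]
tcp_rot: [-1.57, -0.001, -1.68]
ft_force: [0.4, -0.5, -1.2]
opening: 0.512
```

```bash
python3 plan.py 619.3,-83.4,90
```

```text
[433.7  56.7 105.1] [-1.57e+00 -1.00e-03 -1.68e+00] [ 0.4 -0.5 -1.2] 48.7
[[2.38, 0.31, 3.99], [-0.0, 0.0, 0.0]]
[[2.38, 0.31, 4.0], [-0.0, 0.0, 0.0]]
[[2.38, 0.31, 4.0], [-0.0, 0.0, 0.0]]
[[2.38, 0.3, 4.0], [-0.0, 0.0, 0.0]]
[[2.38, 0.3, 4.0], [-0.0, 0.0, 0.0]]
```

{"name": "apply_moves", "arguments": {
  "increments": [
    [[2,0.3,4],[0,0,0],4.0],
    [[2.4,0.3,4],[0,0,0],4.0],
    [[2.4,0.3,4],[0,0,0],4.0],
    [[2.4,0.3,4],[0,0,0],4.0],
    [[2.0,0.3,2],[0,0,0],4.0]
  ]
}}

```text
t: 10.92
eef_pos: [605.3, -76.5, 94.2]
tcp_rot: [-1.565, -0.001, -1.676]
ft_force: [-1.3, 1.0, -0.1]
opening: 0.513
```

```bash
python3 plan.py 619.3,-83.4,60
```

```text
[605.3 -76.5  94.2] [-1.565e+00 -1.000e-03 -1.676e+00] [-1.3  1.  -0.1] 48.7
[[0.53, 3.43, 1.45], [-0.3, 0.3, 0.1]]
```

{"name": "apply_moves", "arguments": {
  "increments": [
    [[0.3,1.5,0.8],[0,0,0],4.0],
    [[0,1.5,0],[0,0,0],4.0],
    [[0,0,0],[0,0,0],4.0],
    [[0,1.0,0],[0,0,0],4.0],
    [[0,0,0],[0,0,0],4.0]
  ]
}}

```text
t: 11.55
eef_pos: [611.2, -78.8, 50.1]
tcp_rot: [-1.569, -0.0, -1.676]
ft_force: [0.2, 0.9, -0.7]
opening: 0.515
```

```bash
python3 plan.py 619.3,-83.4,39
```

```text
[611.2 -78.8  50.1] [-1.569 -0.    -1.676] [ 0.2  0.9 -0.7] 49.0
[[0.37, 1.11, 0.86], [-0.1, 0.3, 0.0]]
```

{"name": "apply_moves", "arguments": {
  "increments": [
    [[0.4,0.2,0.9],[0,0,0],4.0],
    [[0,0,0],[0,0,0],4.0],
    [[0,0.8,0],[0,0,0],4.0],
    [[0,0,0],[0,0,0],4.0],
    [[0,0,0],[0,0,0],4.0]
  ]
}}

```text
t: 12.18
eef_pos: [620.8, -84.0, 40.4]
tcp_rot: [-1.567, -0.001, -1.676]
ft_force: [-0.7, 0.0, -0.1]
opening: 0.515
```

```bash
python3 plan.py 619.3,-83.4,39
```

```text
[620.8 -84.   40.4] [-1.567e+00 -1.000e-03 -1.676e+00] [-0.7  0.  -0.1] 48.9
[[-0.04, 0.14, -0.15], [-0.2, 0.3, 0.0]]
```

{"name": "apply_moves", "arguments": {
  "increments": [
    [[0,0.2,-0.1],[0,0,0],4.0],
    [[0,0,0],[0,0,0],5.5],
    [[0,0,0],[0,0,0],7.0],
    [[0,-3,0],[0,0,0],8],
    [[0,-5,0],[0,0,0],9.5]
  ]
}}

```text
t: 12.8
eef_pos: [618.4, -83.5, 118.2]
tcp_rot: [-1.571, 0.0, -1.676]
ft_force: [0.4, -0.1, 0.1]
opening: 0.841
```

```bash
python3 plan.py 443,-202,110; python3 - <<'E'
from h import *
p=read_camera('side');save(p,'side3.png')
for n in('small_tub_mid','flux_tub_mid','wax_stick_mid'):
    print([(w(p,d['point']).round(0).tolist(),round(d['confidence'],2)) for d in nets.mark_of(p,n)[:5]])
E
```

```text
[618.4 -83.5 118.2] [-1.571  0.    -1.676] [ 0.4 -0.1  0.1] 80.0
[[2.73, 0.17, -3.24], [0.0, 0.1, -0.0]]
[[2.73, 0.17, -3.24], [0.0, 0.1, -0.0]]
[[2.73, 0.16, -3.23], [0.0, 0.1, -0.0]]
[[2.74, 0.16, -3.23], [0.0, 0.1, -0.0]]
[[2.74, 0.16, -3.23], [0.0, 0.1, -0.0]]
[([614.0, -159.0, 34.0], 0.53), ([362.0, 304.0, 22.0], 0.49), ([440.0, 322.0, 19.0], 0.47), ([609.0, -163.0, 15.0], 0.22)]
[([621.0, -77.0, 42.0], 0.5)]
[([440.0, -199.0, 38.0], 0.49), ([636.0, 80.0, 13.0], 0.26)]
```

{"name": "apply_moves", "arguments": {
  "increments": [
    [[2.7,0,-3.2],[0,0,0],9.5],
    [[2.7,0,-3.2],[0,0,0],9.5],
    [[2.7,0,-3.2],[0,0,0],9.5],
    [[2.7,0,-3.2],[0,0,0],9.5],
    [[1.7,0,-1.7],[0,0,0],9.5]
  ]
}}

```text
t: 13.62
eef_pos: [455.3, -193.2, 111.9]
tcp_rot: [-1.577, 0.003, -1.673]
ft_force: [-0.1, -0.8, -0.8]
opening: 0.998
```

{"name": "apply_moves", "arguments": {
  "increments": [
    [[0,0,0],[0,0,0],9.5],
    [[0,0.5,0],[0,0,0],9.5],
    [[0,0,0],[0,0,0],9.5],
    [[0,0,0],[0,0,0],9.5],
    [[0,0,0],[0,0,0],9.5]
  ]
}}

```text
t: 14.25
eef_pos: [455.1, -192.0, 104.1]
tcp_rot: [-1.58, 0.005, -1.673]
ft_force: [0.2, -0.1, 0.2]
opening: 1.001
```

```bash
python3 plan.py 443,-202,82
```

```text
[ 455.1 -192.   104.1] [-1.58   0.005 -1.673] [ 0.2 -0.1  0.2] 95.2
[[1.12, 2.21, -1.08], [0.6, 0.5, -0.3]]
```

{"name": "apply_moves", "arguments": {
  "increments": [
    [[1.1,0,-1.1],[0.6,0.5,-0.3],9.5],
    [[0,0,0],[0,0,0],9.5],
    [[0,1.0,0],[0,0,0],9.5],
    [[0,1.0,0],[0,0,0],9.5],
    [[0,0,0],[0,0,0],9.5]
  ]
}}

```text
t: 14.88
eef_pos: [442.1, -202.5, 82.7]
tcp_rot: [-1.569, -0.001, -1.682]
ft_force: [-0.2, -0.3, 0.1]
opening: 0.996
```

```bash
python3 plan.py 443,-202,22
```

```text
[ 442.1 -202.5   82.7] [-1.569e+00 -1.000e-03 -1.682e+00] [-0.2 -0.3  0.1] 94.8
[[-0.04, 3.04, 0.03], [-0.1, -0.0, 0.0]]
[[-0.03, 3.04, 0.04], [-0.1, -0.0, 0.0]]
```

{"name": "apply_moves", "arguments": {
  "increments": [
    [[0,3,0],[0,0,0],9.5],
    [[0,3,0],[0,0,0],9.5],
    [[0,0,0],[0,0,0],9.5],
    [[0,0,0],[0,0,0],1.5],
    [[0,0,0],[0,0,0],1.5]
  ]
}}

```text
t: 15.5
eef_pos: [443.6, -203.0, 22.9]
tcp_rot: [-1.567, -0.002, -1.682]
ft_force: [-0.8, 0.3, -0.1]
opening: 0.842
```

{"name": "apply_moves", "arguments": {
  "increments": [
    [[0,0,0],[0,0,0],1.5],
    [[0,0,0],[0,0,0],1.5],
    [[0,0,0],[0,0,0],1.5],
    [[0,0,0],[0,0,0],1.5],
    [[0,0,0],[0,0,0],1.5]
  ]
}}

```text
t: 16.12
eef_pos: [444.2, -203.3, 24.6]
tcp_rot: [-1.564, -0.003, -1.682]
ft_force: [-0.4, -0.7, 0.1]
opening: 0.321
```

{"name": "apply_moves", "arguments": {
  "increments": [
    [[0,0,0],[0,0,0],1.5],
    [[0,0,0],[0,0,0],1.5],
    [[0,-3,0],[0,0,0],1.5],
    [[0,-4,0],[0,0,0],1.5],
    [[0,0,0],[0,0,0],1.5]
  ]
}}

```text
t: 16.75
eef_pos: [443.4, -202.9, 95.6]
tcp_rot: [-1.566, -0.002, -1.682]
ft_force: [0.3, 0.7, -1.1]
opening: 0.251
```

```bash
python3 plan.py 628,-3.8,95; python3 - <<'E'
from h import *
p=read_camera('side')
print([(w(p,d['point']).round(0).tolist(),round(d['confidence'],2)) for d in nets.mark_of(p,'wax_stick_mid')[:5]])
E
```

```text
[ 443.4 -202.9   95.6] [-1.566 -0.002 -1.682] [ 0.3  0.7 -1.1] 23.9
[[-3.64, 0.01, 2.69], [-0.0, -0.0, 0.0]]
[[-3.64, 0.01, 2.69], [-0.0, -0.0, 0.0]]
[[-3.64, 0.01, 2.69], [-0.0, -0.0, 0.0]]
[[-3.64, 0.01, 2.69], [-0.0, -0.0, 0.0]]
[[-3.64, 0.01, 2.69], [-0.0, -0.0, 0.0]]
[[-3.64, 0.01, 2.69], [-0.0, -0.0, 0.0]]
[([439.0, -204.0, 105.0], 0.61)]
```

{"name": "apply_moves", "arguments": {
  "increments": [
    [[-3.6,0,2.7],[0,0,0],1.5],
    [[-4.2,0,3.1],[0,0,0],1.5],
    [[-4.2,0,3.1],[0,0,0],1.5],
    [[-4.2,0,3.1],[0,0,0],1.5],
    [[-3.3,0,2.5],[0,0,0],1.5]
  ]
}}

```text
t: 17.48
eef_pos: [609.7, -21.1, 85.7]
tcp_rot: [-1.58, 0.001, -1.688]
ft_force: [-0.2, 0.0, -1.1]
opening: 0.251
```

{"name": "apply_moves", "arguments": {
  "increments": [
    [[0,0,0],[0,0,0],1.5],
    [[0,0,0],[0,0,0],1.5],
    [[0,0,0],[0,0,0],1.5],
    [[0,0,0],[0,0,0],1.5],
    [[0,0,0],[0,0,0],1.5]
  ]
}}

```text
t: 18.1
eef_pos: [608.1, -20.9, 81.4]
tcp_rot: [-1.586, 0.001, -1.687]
ft_force: [0.3, 0.4, -0.2]
opening: 0.249
```

```bash
python3 plan.py 628,-3.8,50
```

```text
[608.1 -20.9  81.4] [-1.586e+00  1.000e-03 -1.687e+00] [ 0.3  0.4 -0.2] 23.6
[[-1.93, 3.11, 1.83], [0.9, -0.3, -0.0]]
```

{"name": "apply_moves", "arguments": {
  "increments": [
    [[-1.9,0,1.8],[0.9,-0.3,0],1.5],
    [[0,0,0],[0,0,0],1.5],
    [[0,1.5,0],[0,0,0],1.5],
    [[0,1.5,0],[0,0,0],1.5],
    [[0,0,0],[0,0,0],1.5]
  ]
}}

```text
t: 18.73
eef_pos: [626.8, -5.9, 48.9]
tcp_rot: [-1.572, 0.001, -1.684]
ft_force: [0.1, -0.4, -0.9]
opening: 0.247
```

```bash
python3 plan.py 628,-3.8,38.5
```

```text
[626.8  -5.9  48.9] [-1.572e+00  1.000e-03 -1.684e+00] [ 0.1 -0.4 -0.9] 23.5
[[-0.22, 1.04, 0.1], [0.1, -0.2, -0.0]]
```

{"name": "apply_moves", "arguments": {
  "increments": [
    [[-0.2,0.5,0.1],[0,0,0],1.5],
    [[0,0.4,0],[0,0,0],1.5],
    [[0,0,0],[0,0,0],1.5],
    [[0,0,0],[0,0,0],1.5],
    [[0,0,0],[0,0,0],1.5]
  ]
}}

```text
t: 19.35
eef_pos: [628.3, -4.1, 39.6]
tcp_rot: [-1.571, 0.001, -1.684]
ft_force: [-0.3, 0.2, 0.1]
opening: 0.253
```

```bash
python3 plan.py 628,-3.8,38.5;python3 - <<'E'
from h import *
p=read_camera('side');save(p,'side4.png')
a=cv2.imread('pics/side4.png')[100:230,270:410];cv2.imwrite('pics/c4.png',cv2.resize(a,None,fx=4,fy=4,interpolation=cv2.INTER_CUBIC))
E
```

```text
[628.3  -4.1  39.6] [-1.571e+00  1.000e-03 -1.684e+00] [-0.3  0.2  0.1] 24.0
[[-0.03, 0.11, -0.03], [0.0, -0.2, -0.0]]
```

View pics/c4.png

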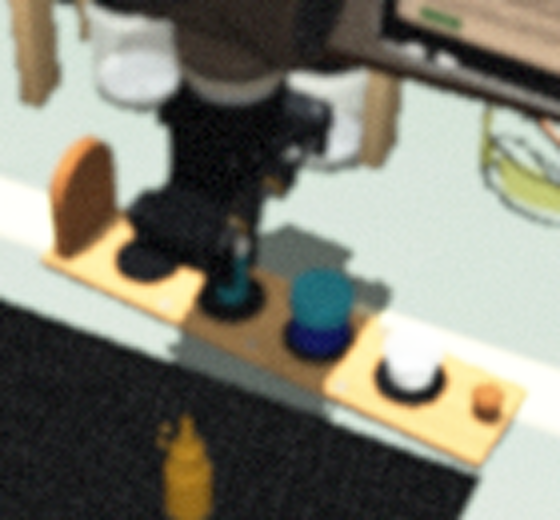

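The tubs stand centred on pads 3 and 4, and the stick is just over pad 2. Releasing it.

{"name": "apply_moves", "arguments": {
  "increments": [
    [[0,0.15,0],[0,0,0],1.5],
    [[0,0,0],[0,0,0],3.5],
    [[0,0,0],[0,0,0],5.0],
    [[0,-4,0],[0,0,0],6],
    [[0,-5,0],[0,0,0],7]
  ]
}}

```text
t: 20.02
eef_pos: [626.9, -4.1, 126.8]
tcp_rot: [-1.578, 0.001, -1.684]
ft_force: [0.2, 0.4, 0.6]
opening: 0.612
```

```bash
python3 plan.py 437,-64.5,125;python3 - <<'E'
from h import *
for c in('top','side'):
    p=read_camera(c)
    for n in('wax_stick_mid','oil_bottle_mid'):
        print(c,[(w(p,d['point']).round(0).tolist(),round(d['confidence'],2)) for d in nets.mark_of(p,n)[:5]])
E
```

```text
[626.9  -4.1 126.8] [-1.578e+00  1.000e-03 -1.684e+00] [0.2 0.4 0.6] 58.2
[[2.04, 0.08, -4.54], [0.1, -0.0, -0.0]]
[[2.04, 0.07, -4.55], [0.1, -0.0, -0.0]]
[[2.03, 0.06, -4.55], [0.1, -0.0, -0.0]]
[[2.03, 0.05, -4.55], [0.1, -0.0, -0.0]]
top [([619.0, -87.0, 12.0], 0.26)]
top [([431.0, -65.0, 52.0], 0.37)]
side [([623.0, -4.0, 52.0], 0.46), ([627.0, -2.0, 19.0], 0.24)]
side [([441.0, -60.0, 59.0], 0.65)]
```

{"name": "apply_moves", "arguments": {
  "increments": [
    [[1.9,-0.5,-4.4],[0,0,0],9.5],
    [[2.0,-0.3,-4.5],[0,0,0],9.5],
    [[2.0,0,-4.5],[0,0,0],9.5],
    [[1.8,0,-4.0],[0,0,0],9.5],
    [[0,0,0],[0,0,0],9.5]
  ]
}}

```text
t: 20.95
eef_pos: [437.0, -61.3, 128.7]
tcp_rot: [-1.589, 0.002, -1.684]
ft_force: [0.6, -0.4, 0.4]
opening: 0.997
```

```bash
python3 plan.py 437,-64,115
```

```text
[437.  -61.3 128.7] [-1.589  0.002 -1.684] [ 0.6 -0.4  0.4] 94.8
[[0.27, 1.37, 0.06], [1.0, -0.2, -0.1]]
```

{"name": "apply_moves", "arguments": {
  "increments": [
    [[0.25,1.3,0],[1.0,-0.2,0],9.5],
    [[0,3,0],[0,0,0],9.5],
    [[0,3,0],[0,0,0],9.5],
    [[0,2,0],[0,0,0],9.5],
    [[0,0,0],[0,0,0],9.5]
  ]
}}

```text
t: 21.58
eef_pos: [439.0, -63.4, 30.0]
tcp_rot: [-1.573, 0.002, -1.681]
ft_force: [-0.8, -0.1, -0.1]
opening: 0.996
```

```bash
python3 plan.py 437,-64,30
```

```text
[439.  -63.4  30. ] [-1.573  0.002 -1.681] [-0.8 -0.1 -0.1] 94.7
[[0.08, -0.0, -0.19], [0.1, 0.0, -0.1]]
```

{"name": "apply_moves", "arguments": {
  "increments": [
    [[0.1,0,-0.2],[0,0,0],2.2],
    [[0,0,0],[0,0,0],2.2],
    [[0,0,0],[0,0,0],2.2],
    [[0,0,0],[0,0,0],2.2],
    [[0,0,0],[0,0,0],2.2]
  ]
}}

```text
t: 22.2
eef_pos: [438.1, -64.4, 31.7]
tcp_rot: [-1.57, 0.002, -1.68]
ft_force: [0.5, -0.4, 0.2]
opening: 0.527
```

{"name": "apply_moves", "arguments": {
  "increments": [
    [[0,0,0],[0,0,0],2.2],
    [[0,0,0],[0,0,0],2.2],
    [[0,0,0],[0,0,0],2.2],
    [[0,-4,0],[0,0,0],2.2],
    [[0,-5,0],[0,0,0],2.2]
  ]
}}

```text
t: 22.82
eef_pos: [436.6, -64.2, 121.0]
tcp_rot: [-1.577, 0.003, -1.681]
ft_force: [-0.1, 0.3, -0.6]
opening: 0.317
```

```bash
python3 plan.py 636.8,75.7,120; python3 - <<'E'
from h import *
p=read_camera('side')
print([(w(p,d['point']).round(0).tolist(),round(d['confidence'],2)) for d in nets.mark_of(p,'oil_bottle_mid')[:5]])
E
```

```text
[436.6 -64.2 121. ] [-1.577  0.003 -1.681] [-0.1  0.3 -0.6] 30.1
[[-3.22, 0.01, 3.67], [0.1, 0.0, -0.0]]
[[-3.22, 0.01, 3.67], [0.1, 0.0, -0.0]]
[[-3.22, 0.01, 3.67], [0.1, 0.0, -0.0]]
[[-3.22, 0.01, 3.67], [0.1, 0.0, -0.0]]
[[-3.22, 0.02, 3.67], [0.1, 0.0, -0.0]]
[([441.0, -64.0, 144.0], 0.71)]
```

{"name": "apply_moves", "arguments": {
  "increments": [
    [[-3.2,0,3.7],[0,0,0],2.2],
    [[-3.4,0,3.9],[0,0,0],2.2],
    [[-3.4,0,3.9],[0,0,0],2.2],
    [[-3.2,0,3.7],[0,0,0],2.2],
    [[0,0,0],[0,0,0],2.2]
  ]
}}

```text
t: 23.55
eef_pos: [608.3, 53.2, 121.2]
tcp_rot: [-1.569, 0.001, -1.682]
ft_force: [-0.3, -0.2, -0.5]
opening: 0.32
```

```bash
python3 plan.py 636.8,75.7,100
```

```text
[608.3  53.2 121.2] [-1.569e+00  1.000e-03 -1.682e+00] [-0.3 -0.2 -0.5] 30.5
[[-2.55, 2.13, 2.58], [-0.1, -0.1, -0.1]]
```

{"name": "apply_moves", "arguments": {
  "increments": [
    [[-2.5,0,2.6],[0,0,0],2.2],
    [[0,0,0],[0,0,0],2.2],
    [[0,2.5,0],[0,0,0],2.2],
    [[0,2.5,0],[0,0,0],2.2],
    [[0,0,0],[0,0,0],2.2]
  ]
}}

```text
t: 24.18
eef_pos: [632.6, 73.4, 65.6]
tcp_rot: [-1.577, -0.0, -1.683]
ft_force: [-0.6, -0.1, 0.2]
opening: 0.316
```

```bash
python3 plan.py 636.8,75.7,46
```

```text
[632.6  73.4  65.6] [-1.577 -0.    -1.683] [-0.6 -0.1  0.2] 30.1
[[-0.28, 1.96, 0.41], [0.4, -0.1, 0.0]]
```

{"name": "apply_moves", "arguments": {
  "increments": [
    [[-0.3,0.7,0.4],[0.4,0,0],2.2],
    [[0,0.7,0],[0,0,0],2.2],
    [[0,0.3,0],[0,0,0],2.2],
    [[0,0,0],[0,0,0],2.2],
    [[0,0,0],[0,0,0],2.2]
  ]
}}

```text
t: 24.8
eef_pos: [637.4, 75.4, 49.8]
tcp_rot: [-1.567, -0.0, -1.684]
ft_force: [-0.2, 0.1, -0.3]
opening: 0.318
```

```bash
python3 plan.py 636.8,75.7,46
```

```text
[637.4  75.4  49.8] [-1.567 -0.    -1.684] [-0.2  0.1 -0.3] 30.3
[[-0.03, 0.38, -0.07], [-0.2, -0.2, 0.0]]
```

{"name": "apply_moves", "arguments": {
  "increments": [
    [[0,0.25,0],[0,0,0],2.2],
    [[0,0,0],[0,0,0],2.2],
    [[0,0.15,0],[0,0,0],2.2],
    [[0,0,0],[0,0,0],2.2],
    [[0,0,0],[0,0,0],2.2]
  ]
}}

```text
t: 25.42
eef_pos: [637.6, 75.4, 45.9]
tcp_rot: [-1.567, 0.0, -1.684]
ft_force: [0.7, -0.1, -1.4]
opening: 0.32
```

{"name": "apply_moves", "arguments": {
  "increments": [
    [[0,0.05,0],[0,0,0],2.2],
    [[0,0,0],[0,0,0],4.0],
    [[0,0,0],[0,0,0],6.0],
    [[0,0,0],[0,0,0],6.0],
    [[0,-4,0],[0,0,0],6.0]
  ]
}}

```text
t: 26.05
eef_pos: [636.2, 75.3, 83.6]
tcp_rot: [-1.572, -0.001, -1.684]
ft_force: [0.1, 0.9, 0.3]
opening: 0.618
```

{"name": "apply_moves", "arguments": {
  "increments": [
    [[0,-5,0],[0,0,0],6.0],
    [[0,-4,0],[0,0,0],6.0],
    [[0,-1,-4],[0,0,0],6.0],
    [[0,0,-5],[0,0,0],6.0],
    [[-4,0,-4],[0,0,0],6.0]
  ]
}}

```text
t: 26.68
eef_pos: [511.0, 128.8, 189.2]
tcp_rot: [-1.565, 0.0, -1.688]
ft_force: [1.2, 0.9, 0.4]
opening: 0.631
```

{"name": "apply_moves", "arguments": {
  "increments": [
    [[-5,0,0],[0,0,0],6.0],
    [[-5,0,0],[0,0,0],6.0],
    [[-5,0,0],[0,0,0],6.0],
    [[-5,0,0],[0,0,0],6.0],
    [[-2,0,0],[0,0,0],6.0]
  ]
}}

```text
t: 27.3
eef_pos: [534.4, 354.8, 191.2]
tcp_rot: [-1.563, 0.001, -1.687]
ft_force: [-0.8, -0.4, 0.4]
opening: 0.635
```

```bash
python3 - <<'E'
from h import *
for c in('top','side'):
    p=read_camera(c);save(p,c+'5.png')
    for n in names[:4]+names[6:]:
        print(c,n,[(w(p,d['point']).round(0).tolist(),round(d['confidence'],2)) for d in nets.mark_of(p,n)[:4]])
a=cv2.imread('pics/side5.png')[110:230,260:410];b=cv2.imread('pics/top5.png')[130:220,240:390]
cv2.imwrite('pics/c5.png',cv2.resize(np.vstack([a,b]),None,fx=2.8,fy=2.8,interpolation=cv2.INTER_CUBIC))
E
```

```text
top oil_bottle_mid [([633.0, 74.0, 65.0], 0.66)]
top wax_stick_mid [([628.0, -6.0, 49.0], 0.6)]
top flux_tub_mid [([625.0, -86.0, 39.0], 0.73)]
top small_tub_mid [([611.0, -165.0, 32.0], 0.74), ([364.0, 299.0, 19.0], 0.74), ([439.0, 316.0, 21.0], 0.71)]
top circuit_board [([428.0, -388.0, -3.0], 0.66), ([612.0, -163.0, 31.0], 0.38)]
side oil_bottle_mid [([616.0, -81.0, 19.0], 0.71), ([644.0, 74.0, 67.0], 0.62), ([643.0, 139.0, 17.0], 0.6)]
side wax_stick_mid [([626.0, -7.0, 49.0], 0.69)]
side flux_tub_mid []
side small_tub_mid [([363.0, 302.0, 20.0], 0.76), ([616.0, -163.0, 31.0], 0.57), ([441.0, 319.0, 19.0], 0.49)]
side circuit_board [([430.0, -381.0, -1.0], 0.65)]
```

View pics/c5.png

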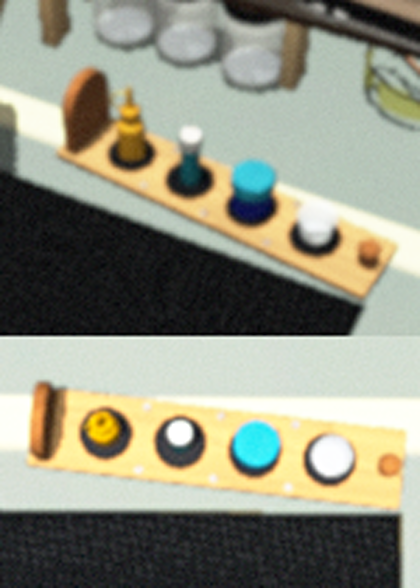

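All four stand upright and centred on their pads in the right order, the board is unmoved, and the gripper is clear. Handing in.

```bash
python3 -c "
from cell import env
print(env.job_done())"
```

```text
the job is handed in; nothing more can be done
None
```

I placed all four supplies on the pads in height order and handed the job in at about 27 s of the 96 s allowed. From the tall panel on the left, the order is bottle on pad 1, wax stick on pad 2, blue tub on pad 3 and clear tub on pad 4.

- **Position:** The last top-camera check put every item within about 6 mm of its pad centre, against a limit of 13 mm. Heights matched within about 2 mm of what standing on the pad should give, and all four looked upright in both views.
- **Circuit board:** It was found within a few millimetres of where it started, which is within measurement error.
- **Disagreements:** The side camera put the bottle about 7 mm off its pad centre in x. It also reported two false bottle hits, and it missed the blue tub in that final picture, though the tub is plainly visible standing on pad 3.

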